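Pin the crumb tray of the dumpling griddle shut

TASK

The griddle's crumb tray has been emptied: push it all the way in so that the eye of its tongue stands between the two lugs of the pin rest. Then bring the loose lock pin into the gutter of its rest and push it through lug, eye and lug, right home until its head rests against the end of the gutter. Leave everything else on the counter standing where it is.

Things in the scene. Friction and masses are not known exactly. Their poses are not given: they have to be found in the camera images.
- griddle: Fixed cast-iron griddle on a steel frame, with a pin rest on its left. Origin on the counter straight below the locking holes; own x points from the tray's front to the griddle's back, y to its left, z up (turned about z only). All mm below are in this frame. Iron plate with round pits: x 0 to 240, y -330 to -50, top z 105. A baseplate 6 thick lies under the rest: x -94 to 17, y -50 to 106.
- tray (a joint): How far the steel crumb tray stands out of the griddle, in m: 0 = fully in against its stop (eye in line with the lugs' holes), up to 0.09; it slides along the griddle's -x, with about 2.5 N of friction, and stays where left.
- tray_front (a point): Point on the outer face of the tray's upright front panel, at z 50 mm, 120 mm to the right (-y) of the tongue. The panel is 6 mm thick, z 12 to 75, from y -322 to 3 of the griddle; when fully in, its outer face is at the griddle's x -36.
- eye (a point): Centre of the 15 mm eye in the tray's tongue, a 6 mm thick steel plate 36 mm tall that runs along x at the left end of the tray's panel and goes in between the lugs.
- pin: Loose polished steel lock pin, 90 g, slippery: round shank 10 mm across, 129 long, tapered tip; round head 24 across, 8 thick. Origin on its axis 65 mm from the tip, near its centre of mass; own y points from tip to head. It starts on the flat shelf of the rest, roughly parallel to the gutter, tip towards the lugs and 4 to 14 mm short of them, head hanging over the shelf's left end. Rolls when pushed.
- pin_tip (a point): Centre of the pin's tip.
- pin_head (a point): Centre of the outer face of the pin's head, 137 mm from the tip.
- lock (a point): Fixed point midway between the two steel lugs, on the axis of their 15 mm holes, which run along y at x 0, z 38. The lugs are upright plates 6 mm thick, at y -11 to -5 and y 5 to 11, each x -18 to 18, z 20 to 56.
- home (a point): Fixed point on the axis of the holes, 12 mm beyond the far lug (y -23): the tip is here when the pin is fully home.
- rest_end (a point): Fixed point (x 0, y 106, z 38) at the left end of the pin rest's gutter, where the inner face of the head bears when home. The rest, y 11 to 106: flat shelf x -90 to -9, top z 40 (a lip 4 mm high at x -94 to -90); V gutter with 45 degree sides, 18 mm wide, lowest line at x 0, z 31; fence x 9 to 17, top z 52. A pin in the gutter has its axis at x 0, z 38, in line with the holes.
- shaker: Small plain metal shaker can, 48 mm across, 80 tall, standing behind the pin rest; leave it alone. Origin: centre of its underside.
- sauce: Clear squeeze bottle, 60 mm across, 130 tall, standing behind the pin rest; leave it alone. Origin: centre of its underside.
- brush: Oil brush lying on the griddle's iron plate; leave it alone. Origin: on its handle's line, at its underside.
- boat: Open wooden serving tray, 150 x 90 x 35 mm, on the counter left of the griddle; leave it alone. Origin: centre of its underside.
- bowl: Steel bowl, 120 mm across, 55 tall, on the counter at the far left; leave it alone. Origin: centre of its underside.
- scraper: Spatula lying on the counter at the near left; leave it alone. Origin: on its handle's line, at its underside.

How it is judged:
By the outcome, as a careful person would: the job done as asked, in the order asked, and still so for the second after the job is handed in, with the robot touching nothing.
It also fails if it takes over 50 s, if anything falls off the work surface, if the arm or the gripper's body presses on something with over 40 N, if the wrist force passes 120 N, or if a joint passes its speed limit or range.

ROBOT

A 6-joint arm with a two-finger parallel gripper is mounted at the origin on the work surface. World frame = base frame: x ahead of the robot, y to its left, z up, the work surface at z = 0. Lengths are in m, angles in rad, forces in N, time in s.
With the tool pointing down it reaches from about 0.4 to 0.825 m from the base axis. Payload 7 kg.
Tool frame: the origin (TCP) lies at the very end of the fingers, on their centre line; the grasp point (between the pads) lies 19 mm behind it; z points along the fingers, x is the direction in which the jaws open and shut, and the axes are right-handed (so a half turn about z gives the same grasp; the last joint's range is limited). The gripper opens to 88 mm and grips with 3 to 60 N. Pads are 19 mm wide; open, the fingers measure 130 mm over their backs; the gripper's body (78 mm by 193 mm) begins 47 mm behind the grasp point.
Start: joints at [-0.893, 0.359, 0.012, 0, -1.224, -0.288], TCP at [0.256, -0.624, 0.227] pointing down, gripper open.
Joint ranges: [-3.07, 3.07], [-1.43, 2.12], [-1.02, 1.25], [-3.03, 1.67], [-3.05, -0], [-3.03, 3.03]. Speed limits (rad/s): [2.39, 2.39, 3.01, 3.14, 3.14, 3.14].

INTERFACE

Orientations are given as [roll, pitch, yaw] about the fixed x, y, z axes, in that order (R = Rz(yaw) Ry(pitch) Rx(roll)).
In Python, from station import telemetry, grab_frame, arm, regions_of, pinpoint gives the robot as it stands. The module is installed in compiled form; this text tells all that it offers.
- The arm moves only by the shell command python3 -m inch 'ROWS' [FORCE]. ROWS is text: rows parted by semicolons, each of 7 numbers parted by spaces: the opening, from 0 (shut) to 1 (fully open), then the shift along the world's x, y, z in cm, then the turn, a rotation vector about the world's x, y, z in degrees. A call has 1 to 12 rows; each row is the pose to reach, as a shift and turn from the pose measured when the call began; what a row does not reach only later rows make up. A row lasts 1/8 s, in which the tool goes at most 62.5 mm and 10.7 degrees, less where a joint would pass 70% of its speed; a pose out of reach is approached as far as the arm can. A call with a gripper value outside its range is refused whole. The fingers move at their own pace and stop on an object; FORCE is the grip in N (left out, the last holds). Time passes only in rows, so rows that repeat a pose let the fingers close. It gives the time, the measured TCP pose, the force and the opening at its end, in the units of the state.
- telemetry.get_state(): the state, without advancing time (a new reading comes with each control period).
- grab_frame(name): name is "scene" or "top" or "wrist"; returns a dict with "pixels" (420x560x3 uint8, red, green, blue), "fx", "fy", "cx", "cy" (pixels), "R" (3x3) and "t" (3): a world point X has camera coordinates R X + t. Camera axes: x right, y down, z forward; pixel columns grow to the right and rows downward; lengths in m; the calibration is good to about 2 mm. A picture is of the moment at which its call begins. There is no depth.
- arm.job_done(): hands the job in, once; it reports no verdict.
Trained networks look in the newest picture that a camera, given by its name, has taken for a name from the list of things; names that differ only in an ending like _2 or _b are one class to them, and where a whole thing is asked for, a point or a joint stands for the part that bears it (a point fixed in the world has none). Each returns a list of dicts, best first, with "p" (0 to 1); they miss things now and then, are a little off and sometimes report something else, mostly with a low value. They report only what shows in the picture. A call takes as long as a camera call.
- regions_of(camera, name): "pixels" (420x560 bool, what is visible of it) and "bbox" ([left, top, right, bottom] in pixels, round what is visible of it).
- pinpoint(camera, name): "location" ([column, row] in pixels: a listed point, or the origin of a listed thing).
The state is a dict: "t": time; "q": joint angles; "qd": joint speeds; "joint_efforts": joint torques, N m; "eef_pos": TCP position; "ee_rot": TCP orientation; "force": force on the tool from outside, world axes, zero at the start; "moment": the same for the moment, N m; "width": finger opening in m.
Only numpy, scipy, OpenCV 4.12 (cv2) and the standard library are available. Lean on these libraries where they do the work, as an engineer would, in place of code of your own. Each camera call takes 0.05 s, during which the arm holds its last target. There are 200 camera calls.

## Working session

There is one attempt and no reset: what is moved stays moved. The work goes in short steps, Python scripts to look and compute and a shell command to move; the robot and the scene stay as the last step left them, time stands still between calls to the robot, and variables do not carry over. Pictures are saved under pics/ and viewed, about 8 in all and at most 12, crops included, and the job is handed in when it is done.

```bash
mkdir -p pics; cat > h.py <<'E'
import numpy as np, cv2
from station import telemetry, grab_frame, arm, regions_of, pinpoint
def save(f,n,crop=None,s=1):
    im=f["pixels"][:,:,::-1]
    if crop: l,t,r,b=crop; im=im[t:b,l:r]
    cv2.imwrite("pics/"+n,cv2.resize(im,None,fx=s,fy=s,interpolation=cv2.INTER_CUBIC))
def ray(f,px):
    d=np.array([(px[0]-f["cx"])/f["fx"],(px[1]-f["cy"])/f["fy"],1.])
    R=np.array(f["R"]);o=-R.T@np.array(f["t"]);d=R.T@d
    return o,d/np.linalg.norm(d)
def tri(vs):
    A=np.zeros((3,3));b=np.zeros(3)
    for f,p in vs:
        o,d=ray(f,p);P=np.eye(3)-np.outer(d,d);A+=P;b+=P@o
    X=np.linalg.solve(A,b)
    return X,[round(float(np.linalg.norm((np.eye(3)-np.outer(d,d))@(X-o))*1000),1) for o,d in [ray(*v) for v in vs]]
def atz(f,px,z):
    o,d=ray(f,px);return o+d*(z-o[2])/d[2]
def proj(f,X):
    c=np.array(f["R"])@X+np.array(f["t"]);return [f["fx"]*c[0]/c[2]+f["cx"],f["fy"]*c[1]/c[2]+f["cy"]]
E
python3 - <<'E'
from h import *
np.set_printoptions(precision=4,suppress=True)
print(telemetry.get_state())
F={c:grab_frame(c) for c in("scene","top","wrist")}
for c in F: save(F[c],c+"0.png"); f=F[c]; print(c,-np.array(f["R"]).T@f["t"],f["fx"])
for n in "griddle tray_front eye pin pin_tip pin_head lock home rest_end shaker sauce brush boat bowl scraper".split():
    v=[]
    for c in F:
        r=pinpoint(c,n)
        if r: print(n,c,round(r[0]["p"],2),np.round(r[0]["location"],1)); 
        if r and r[0]["p"]>.4: v.append((F[c],r[0]["location"]))
    if len(v)>1: print("   ",n,*tri(v), tri(v[:2])[0])
a=np.hstack([F["scene"]["pixels"],F["top"]["pixels"]])[:,:,::-1]
cv2.imwrite("pics/both.png",cv2.resize(a,(800,300),interpolation=cv2.INTER_AREA))
E
```

```text
{'t': 0.0, 'q': array([-0.8929,  0.3594,  0.0111, -0.0003, -1.2241, -0.2881]), 'qd': array([ 0.0011, -0.0005,  0.0002,  0.0004, -0.0001,  0.    ]), 'joint_efforts': array([ -0.0016, -58.2722,  29.3051,   6.997 ,   0.0067,  -0.0002]), 'eef_pos': array([ 0.2563, -0.6239,  0.2256]), 'ee_rot': array([-3.1414, -0.0017,  1.9605]), 'force': array([ 0.1511, -0.2131,  0.1798]), 'moment': array([ 0.0176, -0.0268,  0.018 ]), 'width': 0.08786159156297542}
scene [ 1.027  -0.1605  0.7696] 406.4964594651533
top [0.3627 0.1034 0.9032] 401.78212904543
wrist [ 0.1853 -0.6534  0.3833] 305.08628061393995
griddle scene 0.69 [246.5 270.1]
griddle top 0.58 [314.4 173.3]
    griddle [ 0.6074 -0.0073  0.0033] [3.0, 3.0] [ 0.6074 -0.0073  0.0033]
tray_front scene 0.91 [182.7 241.2]
tray_front top 0.6 [370.8 207.5]
    tray_front [ 0.5006 -0.107   0.0453] [0.4, 0.4] [ 0.5006 -0.107   0.0453]
eye scene 0.71 [245.3 240.5]
eye top 0.64 [316.3 189. ]
    eye [0.5622 0.0068 0.0469] [4.1, 4.1] [0.5622 0.0068 0.0469]
pin scene 0.8 [281.3 230.1]
pin top 0.71 [303.8 185.4]
    pin [0.5801 0.0564 0.0722] [28.8, 28.8] [0
[... 571 characters left out ...]
-0.0109] [4.9, 4.9] [ 0.6936 -0.0248 -0.0109]
sauce scene 0.62 [310.9 313.2]
sauce top 0.87 [275.4 121.1]
    sauce [ 0.7543  0.0631 -0.0048] [0.7, 0.7] [ 0.7543  0.0631 -0.0048]
brush scene 0.92 [159.  323.6]
brush top 0.91 [400.3 106.3]
    brush [ 0.6913 -0.201   0.1139] [5.0, 5.0] [ 0.6913 -0.201   0.1139]
boat scene 0.92 [356.6 163.6]
boat top 0.97 [148.7 267.9]
    boat [ 0.4533  0.3938 -0.0009] [4.9, 4.9] [ 0.4533  0.3938 -0.0009]
bowl scene 0.97 [407.4 221.8]
bowl top 0.61 [141.4 169.3]
    bowl [0.6769 0.3807 0.0134] [8.1, 8.1] [0.6769 0.3807 0.0134]
scraper scene 0.58 [306.2 146.3]
scraper top 0.75 [268.2 168.5]
    scraper [0.5674 0.1205 0.2688] [22.4, 22.4] [0.5674 0.1205 0.2688]
```

View pics/scene0.png

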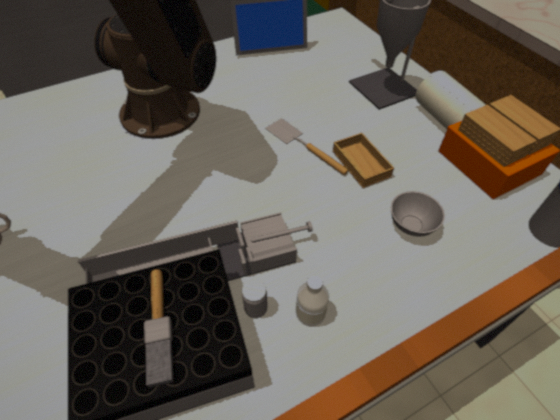

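View pics/top0.png

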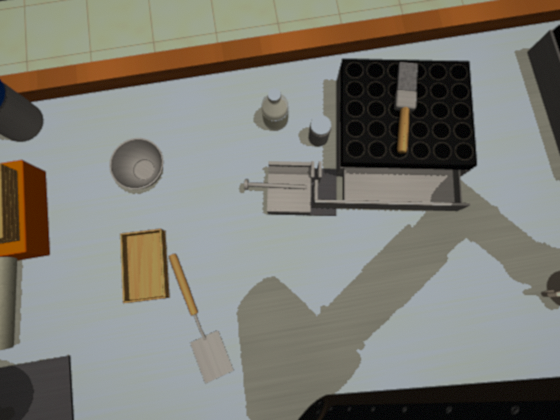

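Both pictures agree: tray is out (panel top edge at scene (85..240, 260..228)). The pin lies on the shelf, with its head at scene (310,227) and top (244,184). Shaker and sauce stand close behind the rest. Next I fit the griddle frame.

```bash
cat >> h.py <<'E'
from scipy.optimize import least_squares
def W(p,l): # local mm -> world m
    c,s=np.cos(p[2]),np.sin(p[2]); l=np.array(l,float)/1000
    return np.array([p[0]+c*l[0]-s*l[1],p[1]+s*l[0]+c*l[1],l[2]])
def L(p,X):
    c,s=np.cos(p[2]),np.sin(p[2]); d=np.array(X[:2])-p[:2]
    return np.round(1000*np.array([c*d[0]+s*d[1],-s*d[0]+c*d[1],X[2] if len(X)>2 else 0]),1)
E
python3 - <<'E'
from h import *
S,T=grab_frame("scene"),grab_frame("top")
for f in(S,T): print(f["fx"],np.round(np.array(f["R"]),3).tolist())
o=[(S,(246.5,270.1),(0,0,0)),(T,(314.4,173.3),(0,0,0)),(S,(244,261.4),(0,0,38)),(S,(235.9,263.3),(0,-23,38)),(T,(326.8,171.8),(0,-23,38)),(S,(294.8,243.2),(0,106,38)),(T,(269.2,168),(0,106,38)),
(T,(343,60),(240,-50,105)),(T,(470,61),(240,-330,105)),(T,(476,165),(0,-330,105)),(T,(338,165),(0,-50,105)),
(S,(217,252),(0,-50,105)),(S,(68,291),(0,-330,105)),(S,(247,378),(240,-50,105))]
t=[(S,(182.7,241.2),(-36,-120,50)),(T,(370.8,207.5),(-36,-120,50)),(S,(245.3,240.5),(0,0,38)),(T,(316.3,189),(0,0,38))]
def res(p): return np.concatenate([np.array(proj(f,W(p,l)))-x for f,x,l in o]+[np.array(proj(f,W(p,np.array(l)-[p[3]*1000,0,0])))-x for f,x,l in t])
r=least_squares(res,[.607,-.007,-.15,.06],loss="soft_l1",x_scale=[.01,.01,.1,.01]);p=r.x
print(p,np.round(res(p).reshape(-1,2),1).tolist());np.save("p.npy",p)
print("sauce",L(p,atz(T,(275.4,121.1),0)),L(p,atz(S,(310.9,313.2),0)),"shaker",L(p,atz(T,(313.9,139.5),0)),L(p,atz(S,(256.6,309.6),0)))
X=tri([(S,(311,227)),(T,(243,184.5))]);print("head",X,L(p,X[0]))
X=tri([(S,(252.8,239.9)),(T,(306.4,186.9))])[0];print("tip",L(p,X)); print("brush end",L(p,atz(T,(403,150),.12)))
print("push",W(p,(-36-p[3]*1000,-110,45)))
E
```

```text
406.4964594651533 [[0.481, 0.877, 0.005], [0.689, -0.375, -0.62], [-0.542, 0.301, -0.785]]
401.78212904543 [[-0.164, -0.986, -0.005], [-0.966, 0.162, -0.199], [0.198, -0.028, -0.98]]
[ 0.60574668 -0.00616161 -0.19727226  0.04607466] [[1.6, -0.2], [0.8, 1.4], [3.1, -0.7], [0.4, 0.3], [-0.1, -1.5], [0.3, 4.8], [-0.1, 0.6], [0.3, -3.4], [1.7, -1.0], [2.7, 0.4], [4.9, -3.6], [2.9, -2.7], [-0.5, -2.8], [4.9, -6.9], [-0.3, -0.7], [0.9, -1.0], [-3.6, 2.6], [-0.2, 1.0]]
sauce [130.2  97.5   0. ] [133.9  95.4   0. ] shaker [86.4  4.5  0. ] [93.9 -6.8  0. ]
head (array([0.59782653, 0.15795288, 0.04083034]), [2.8, 2.8]) [-39.9 159.4  40.8]
tip [-41.6  22.9  46.4]
brush end [  23.3 -170.5  120. ]
push [ 0.50370439 -0.0979419   0.045     ]
```

Fitted griddle yaw is -11.3° and the tray stands out about 46 mm. The sauce bottle is close, so I'll tilt the tool when placing the pin. First step: close the fingers and go in front of the tray.

```bash
python3 -m inch '0 10 27 -8 0 0 -20;0 19 53.7 -8 0 0 -33.6;0 19 53.7 -8 0 0 -33.6;0 19 53.7 -8 0 0 -33.6;0 19 53.7 -8 0 0 -33.6;0 19 53.7 -8 0 0 -33.6;0 19 53.7 -8 0 0 -33.6;0 19 53.7 -8 0 0 -33.6;0 19 53.7 -8 0 0 -33.6;0 19 53.7 -8 0 0 -33.6;0 19 53.7 -18 0 0 -33.6;0 19 53.7 -18 0 0 -33.6' 40
python3 - <<'E'
from h import *
p=np.load("p.npy");s=telemetry.get_state();print(s["q"],L(p,s["eef_pos"]),s["ee_rot"],s["force"])
f=grab_frame("wrist");save(f,"w1.png")
E
```

```text
t: 4.0
eef_pos: [0.4459, -0.0868, 0.045]
ee_rot: [-3.141, -0.0, 1.375]
force: [0.4, -0.7, -0.2]
width: 0.0006
[ 2.43280797e-01  2.09488301e-01 -6.93916334e-01 -4.05993234e-04
 -6.67647657e-01 -2.00941755e+00] [-140.9 -110.4   45. ] [-3.14125416e+00 -1.18774972e-04  1.37513703e+00] [ 0.41183181 -0.72159666 -0.18791143]
```

View pics/w1.png

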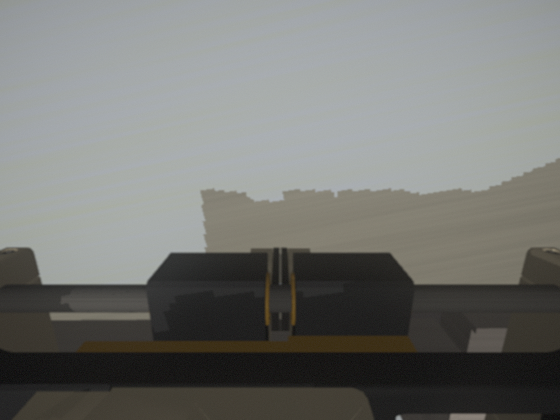

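The wrist view shows only the closed fingers (280,290) and bare counter, since the camera sits behind them. Now pushing along the griddle's x.

```bash
python3 -m inch '0 1.47 -0.29 0 0 0 0;0 2.45 -0.49 0 0 0 0;0 3.43 -0.69 0 0 0 0;0 4.4 -0.88 0 0 0 0;0 5.4 -1.08 0 0 0 0;0 6.4 -1.27 0 0 0 0;0 7.35 -1.47 0 0 0 0;0 7.84 -1.57 0 0 0 0;0 8.3 -1.67 0 0 0 0;0 8.3 -1.67 0 0 0 0'
python3 - <<'E'
from h import *
p=np.load("p.npy");s=telemetry.get_state();print(L(p,s["eef_pos"]),s["ee_rot"],s["force"])
T,S=grab_frame("top"),grab_frame("scene")
for n in("eye","tray_front"):
    for c,f in(("top",T),("scene",S)):
        r=pinpoint(c,n); print(n,c,[(round(k["p"],2),np.round(k["location"],1),L(p,atz(f,k["location"],.05 if n!="eye" else .038))) for k in r[:1]])
E
```

```text
t: 5.3
eef_pos: [0.527, -0.1041, 0.0412]
ee_rot: [-3.136, 0.002, 1.374]
force: [0.2, -0.2, 0.8]
width: 0.0007
[ -58.  -111.5   41.2] [-3.13628214e+00  1.63886433e-03  1.37371032e+00] [ 0.16704653 -0.21159991  0.79521426]
eye top []
eye scene [(0.82, array([246.7, 252.4]), array([-20.1,   4.4,  38. ]))]
tray_front top []
tray_front scene [(0.71, array([184., 253.]), array([ -49.8, -121.7,   50. ]))]
```

```bash
python3 -m inch '0 .39 -.08 .3 0 0 0;0 .69 -.14 .3 0 0 0;0 .98 -.2 .3 0 0 0;0 1.18 -.24 .3 0 0 0'
python3 -m inch '0 .2 -.04 0 0 0 0;0 .29 -.06 0 0 0 0'
python3 -m inch '0 .2 -.04 0 0 0 0;0 .29 -.06 0 0 0 0'
python3 - <<'E'
from h import *
p=np.load("p.npy");s=telemetry.get_state();print(L(p,s["eef_pos"]),s["force"])
E
```

```text
t: 6.1
eef_pos: [0.536, -0.1063, 0.0442]
ee_rot: [-3.132, 0.002, 1.373]
force: [-15.1, 8.5, 14.4]
width: 0.0003
t: 6.35
eef_pos: [0.5358, -0.1064, 0.0442]
ee_rot: [-3.126, 0.003, 1.373]
force: [-15.9, 9.7, 13.3]
width: 0.0005
t: 6.6
eef_pos: [0.5356, -0.1065, 0.0441]
ee_rot: [-3.121, 0.003, 1.372]
force: [-15.7, 9.2, 13.3]
width: 0.0003
[ -49.1 -112.1   44.1] [-15.69212084   9.21595396  13.25403656]
```

```bash
python3 - <<'E'
from h import *
p=np.load("p.npy")
S=grab_frame("scene");save(S,"s2.png",(60,180,340,390),2.8)
for n in("eye","tray_front"):
    r=pinpoint("scene",n); print(n,[(round(k["p"],2),np.round(k["location"],1),L(p,atz(S,k["location"],.05 if n!="eye" else .038))) for k in r[:1]])
E
```

```text
eye [(0.65, array([249.8, 258.8]), array([-2.8,  6.6, 38. ]))]
tray_front [(0.91, array([186.5, 257.4]), array([ -37.6, -118.4,   50. ]))]
```

View pics/s2.png

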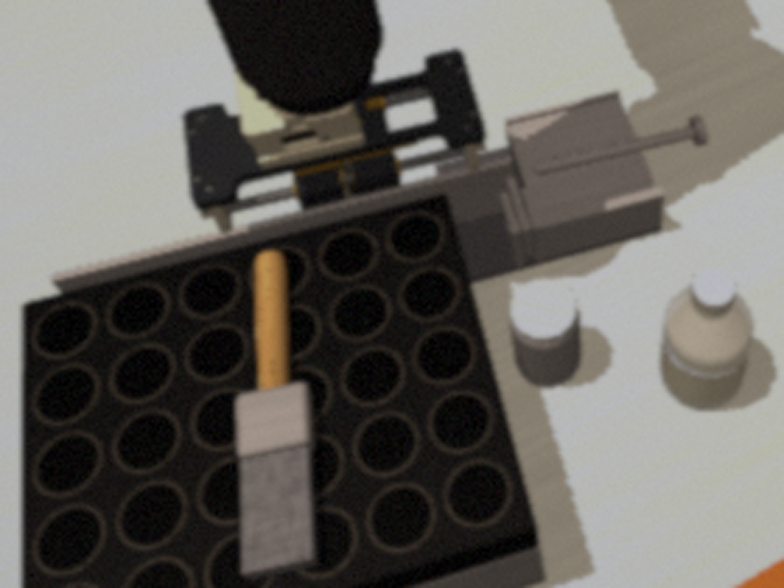

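The picture shows the panel against the griddle, the tongue between the lugs (about (520,200) in the crop) and the gripper clear of the brush. One firmer push will confirm the stop.

```bash
python3 -m inch '0 .4 -.08 0 0 0 0;0 .69 -.14 0 0 0 0;0 .69 -.14 0 0 0 0'
python3 -m inch '0 -1 .2 0 0 0 0;0 -3 .6 0 0 0 0;0 -6 1.2 1 0 0 0'
```

```text
t: 7.12
eef_pos: [0.5353, -0.107, 0.0434]
ee_rot: [-3.108, 0.004, 1.371]
force: [-25.7, 13.3, 22.0]
width: 0.0002
t: 7.5
eef_pos: [0.4758, -0.0949, 0.0532]
ee_rot: [-3.109, 0.004, 1.371]
force: [-0.2, -1.2, 0.2]
width: 0.0002
```

Tray is home: 26 N with no movement. Now I go above the pin's overhanging end, turned so the jaws close across it.

```bash
python3 -m inch '.45 0 0 5 0 0 10;.45 5 10 8 0 0 30;.45 11.6 22.4 8 0 0 90;.45 11.6 22.4 8 0 0 90;.45 11.6 22.4 8 0 0 90;.45 11.6 22.4 8 0 0 90;.45 11.6 22.4 8 0 0 90;.45 11.6 22.4 8 0 0 90;.45 11.6 22.4 8 0 0 90;.45 11.6 22.4 8 0 0 90;.45 11.6 22.4 8 0 0 90' 40
python3 - <<'E'
from h import *
p=np.load("p.npy");s=telemetry.get_state();print(s["q"],L(p,s["eef_pos"]),s["ee_rot"])
F={c:grab_frame(c) for c in("wrist","scene","top")};save(F["wrist"],"w3.png",s=1.4)
f=F["wrist"];print("cam",L(p,-np.array(f["R"]).T@f["t"]))
for n in "pin pin_head pin_tip lock rest_end home eye".split():
    for c in F:
        r=pinpoint(c,n)
        if r: print(n,c,round(r[0]["p"],2),np.round(r[0]["location"],1),L(p,atz(F[c],r[0]["location"],.045 if "pin" in n else .038)))
print("proj rest_end,lock,shelf corners",[np.round(proj(f,W(p,l))) for l in((0,106,38),(0,0,38),(-90,106,40),(-9,106,40),(17,106,52))])
E
```

```text
t: 8.88
eef_pos: [0.5922, 0.1293, 0.1333]
ee_rot: [-3.11, 0.005, 2.94]
force: [0.3, -0.4, 0.7]
width: 0.0394
[ 0.55431464  0.32640161 -0.27550217  0.03190514 -0.98741268 -0.77376329] [-39.8 130.2 133.3] [-3.10967616  0.00496314  2.94004582]
cam [-40.   57.8 293.3]
pin wrist 0.96 [281.6 164.7] [-39.8  84.5  45. ]
pin scene 0.6 [278.9 233.6] [-41.5  82.5  45. ]
pin top 0.47 [277.6 183.8] [-36.4  85.4  45. ]
pin_head wrist 0.9 [278.5 246.9] [-36.8 155.4  45. ]
pin_head scene 0.65 [309.8 226.1] [-40.5 153.6  45. ]
pin_tip wrist 0.9 [280.2  76.3] [-38.9  18.3  45. ]
pin_tip scene 0.75 [410.2 225.1] [ 22.9 366.7  45. ]
pin_tip top 0.43 [309.5 186.8] [-41.  15.  45.]
lock wrist 0.78 [233.1  55.1] [-3.1  2.  38. ]
lock scene 0.69 [244.3 259.4] [-4.8 -4.7 38. ]
lock top 0.85 [315.1 170.8] [-2.   2.9 38. ]
rest_end wrist 0.63 [236.8 187.8] [ -1.7 104.6  38. ]
rest_end scene 0.97 [296.5 242.1] [-13.5 113.7  38. ]
rest_end top 0.72 [270.1 170.5] [ -4.4 103.5  38. ]
home wrist 0.73 [228.9  20.2] [ -1.  -21.6  38. ]
home scene 0.76 [238.8 263.7] [  1.9 -18.2  38. ]
home top 0.92 [327. 173.] [ -6.2 -23.8  38. ]
eye wrist 0.71 [234.6  54.7] [-4.2  1.7 38. ]
eye scene 0.88 [247.4 258.1] [-6.   2.3 38. ]
eye top 0.83 [315.3 170.5] [-1.2  2.4 38. ]
proj rest_end,lock,shelf corners [array([235., 189.]), array([229.,  52.]), array([341., 190.]), array([245., 190.]), array([211., 193.])]
```

View pics/w3.png

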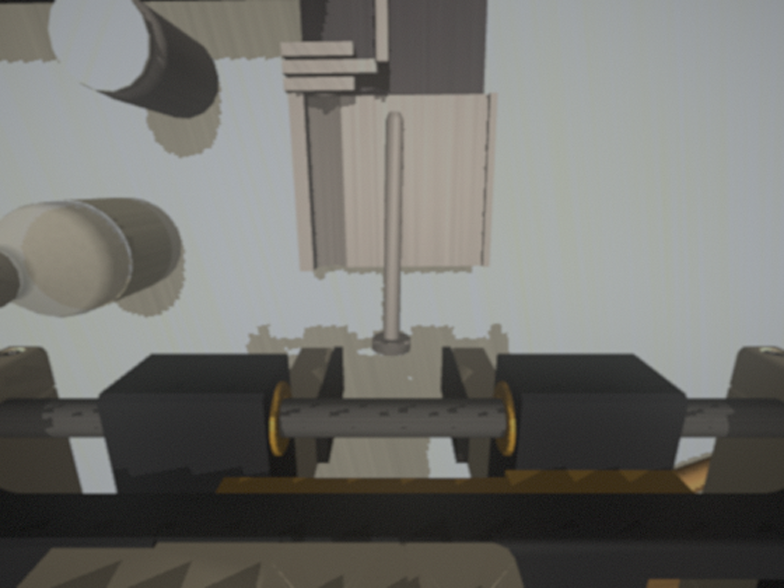

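The wrist view (scaled by 1.4) shows the tongue between the lugs at (330,65). The pin runs from its tip at (394,113) to its head at (391,345), the gutter is at about x 328, and the sauce bottle stands near the gripper's left. I'll refine the frame with the rest's edges and compute the tilted grasp.

```bash
cat >> h.py <<'E'
from scipy.spatial.transform import Rotation as Ro
def plan(p,tcp,tilt=15):
    s=telemetry.get_state(); R=Ro.from_euler("xyz",s["ee_rot"])
    G=Ro.from_euler("z",p[2]).as_matrix(); a=np.radians(tilt)
    z=np.array([np.sin(a),0,-np.cos(a)]); x=np.array([-np.cos(a),0,-np.sin(a)])
    M=G@np.column_stack([x,np.cross(z,x),z])
    print("shift cm",np.round((W(p,tcp)-s["eef_pos"])*100,2),"turn",np.round(np.degrees((Ro.from_matrix(M)*R.inv()).as_rotvec()),1))
E
python3 - <<'E'
from h import *
p=np.load("p.npy")[:3];f=grab_frame("wrist")
E=[((302,270),(17,106,52)),((490,265),(-94,106,44)),((288,93),(17,11,52)),((497,95),(-94,11,44))]
for u,l in E: print(l,L(p,atz(f,np.array(u)/1.4,l[2]/1000)))
fit=lambda q:np.concatenate([np.array(proj(f,W(q,l)))-np.array(u)/1.4 for u,l in E]+[np.array(proj(f,W(q,l)))-u for u,l in [((233.1,55.1),(0,0,38)),((236.8,187.8),(0,106,38)),((228.9,20.2),(0,-23,38))]])
r=least_squares(fit,p,loss="soft_l1",x_scale=[.01,.01,.1]);q=r.x;print(q,L(p,q[:2]),np.degrees(q[2]-p[2]),np.round(fit(q),1));np.save("q.npy",q)
tip=L(q,atz(f,np.array((394,112))/1.4,.045));sh=L(q,atz(f,np.array((391.5,325))/1.4,.045));print("tip",tip,"shank",sh)
for c in("scene","top"):
    g=grab_frame(c);
    for n in("lock","rest_end","sauce","shaker"):
        r=pinpoint(c,n); print(c,n,L(q,atz(g,r[0]["location"],.038 if n in("lock","rest_end") else 0)) if r else None)
xg=tip[0]+(sh[0]-tip[0])*(127-tip[1])/(sh[1]-tip[1])
print(xg);plan(q,(xg+3.1,127,80));plan(q,(xg+3.1,127,33.4))
E
```

```text
(17, 106, 52) [ 13.  105.9  52. ]
(-94, 106, 44) [-96.7 104.7  44. ]
(17, 11, 52) [15.  12.3 52. ]
(-94, 11, 44) [-95.3  12.2  44. ]
[ 0.60418339 -0.00480546 -0.18825274] [-1.8  1.   0. ] 0.516780278052984 [-1.4  1.6  0.   1.8 -0.2 -0.2  0.9 -1.5 -1.9 -1.2  1.   3.1  0.6 -0.3]
tip [-38.1  20.   45. ] shank [-35.2 140.9  45. ]
scene lock [ 0.7 -9.1 38. ]
scene rest_end [ -4.4 118.   38. ]
scene sauce [133.7  89.9   0. ]
scene shaker [ 92.9 -10.7   0. ]
top lock [-3.7  4.7 38. ]
top rest_end [-8.4 -0.2 38. ]
top sauce [139.3  94.8   0. ]
top shaker [84.9 -5.6  0. ]
-35.533416046319275
shift cm [ 0.43 -0.31 -5.32] turn [ -1.  -14.8   0.9]
shift cm [ 0.43 -0.31 -9.98] turn [ -1.  -14.8   0.9]
```

```bash
python3 -m inch '.45 .4 -.3 -3 -.5 -8 .5;.45 .4 -.3 -6 -1 -14.8 .9;.45 .4 -.3 -10 -1 -14.8 .9;.45 .4 -.3 -10 -1 -14.8 .9;.45 .4 -.3 -10 -1 -14.8 .9' 40
python3 -m inch '0 0 0 0 0 0 0;0 0 0 0 0 0 0;0 0 0 0 0 0 0;0 0 0 0 0 0 0' 40
python3 - <<'E'
from h import *
q=np.load("q.npy");s=telemetry.get_state();print(L(q,s["eef_pos"]),s["force"]);save(grab_frame("wrist"),"w4.png",s=1.4)
E
```

```text
t: 11.25
eef_pos: [0.5974, 0.1264, 0.0347]
ee_rot: [3.14, 0.263, 2.952]
force: [0.3, -0.2, 1.2]
width: 0.0394
t: 11.75
eef_pos: [0.5976, 0.1264, 0.0349]
ee_rot: [3.14, 0.263, 2.952]
force: [0.4, -0.5, -0.2]
width: 0.0084
[-31.1 127.7  34.9] [ 0.43840213 -0.53475344 -0.18772728]
```

View pics/w4.png

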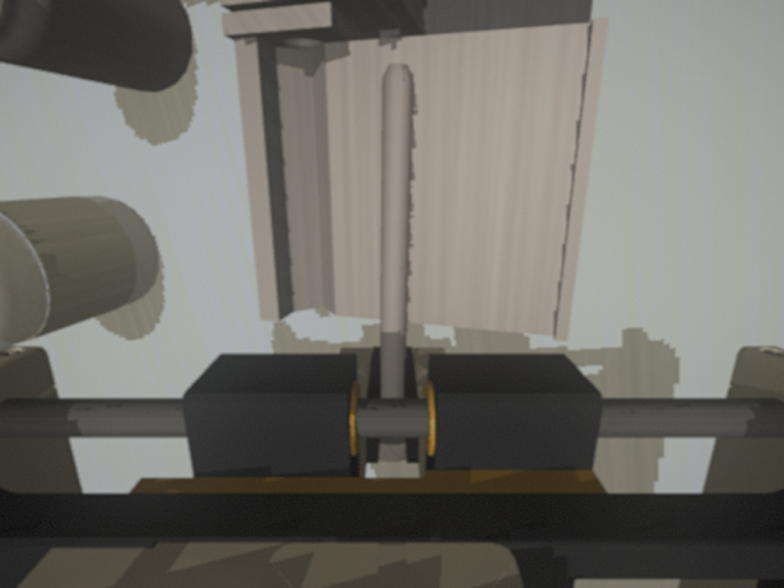

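The shank is gripped at (395,390), with the tip still resting at (398,70) and the gutter between x 283 and 330. Next: lift 2 cm and shift over the gutter.

```bash
python3 -m inch '0 0 0 1 0 0 0;0 0 0 2 0 0 0;0 1.7 -.33 2 0 0 0;0 3.4 -.65 2 0 0 0;0 3.4 -.65 2 0 0 0;0 3.4 -.65 2 0 0 0'
python3 - <<'E'
from h import *
q=np.load("q.npy");s=telemetry.get_state();print(L(q,s["eef_pos"]),s["force"]);f=grab_frame("wrist");save(f,"w5.png",s=1.4)
print("gutter edges/axis proj x1.4",[np.round(1.4*np.array(proj(f,W(q,l)))).tolist() for l in((-9,106,40),(9,106,40),(0,106,31),(0,11,31),(-9,11,40),(0,0,38),(-94,106,44),(17,106,52))])
for n in("pin_tip","pin_head"):
  for c in("wrist","scene"):
    g=f if c=="wrist" else grab_frame(c); r=pinpoint(c,n);print(n,c,r and (round(r[0]["p"],2),r[0]["location"],L(q,atz(g,r[0]["location"],.06))))
E
```

```text
t: 12.55
eef_pos: [0.6307, 0.1195, 0.0543]
ee_rot: [3.141, 0.262, 2.952]
force: [0.2, 0.8, -2.1]
width: 0.0087
[  2.8 127.1  54.3] [ 0.18544529  0.76155531 -2.08366355]
gutter edges/axis proj x1.4 [[431.0, 310.0], [389.0, 306.0], [414.0, 302.0], [417.0, 61.0], [437.0, 53.0], [414.0, 21.0], [664.0, 333.0], [362.0, 314.0]]
pin_tip wrist []
pin_tip scene (0.75, [257.0, 247.6], array([-9.1, 24.6, 60. ]))
pin_head wrist (0.65, [279.5, 313.0], array([  2.6, 156.2,  60. ]))
pin_head scene (0.56, [254.2, 249.2], array([-7.1, 18. , 60. ]))
```

View pics/w5.png

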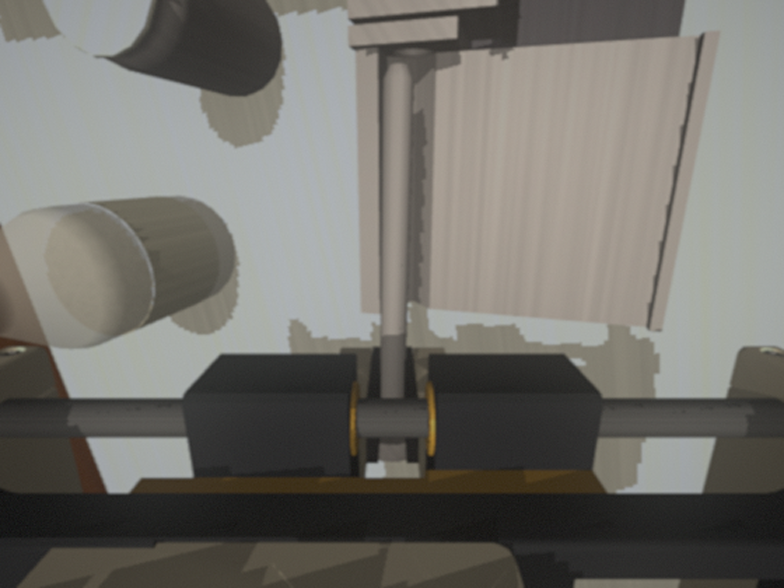

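The pin hangs over the gutter, and predicted rest edges match the picture within about 4 px (lip corner seen at (660,330), predicted (664,333)). Next I lower it.

```bash
python3 -m inch '0 0 0 -1 0 0 0;0 0 0 -1.8 0 0 0;0 0 0 -2.3 0 0 0;0 0 0 -2.5 0 0 0;0 0 0 -2.5 0 0 0'
python3 - <<'E'
from h import *
q=np.load("q.npy");s=telemetry.get_state();print(L(q,s["eef_pos"]),s["force"],s["moment"])
E
```

```text
t: 13.52
eef_pos: [0.6313, 0.1198, 0.0297]
ee_rot: [3.14, 0.263, 2.953]
force: [-0.4, 0.9, -1.8]
width: 0.0086
[  3.3 127.5  29.7] [-0.35480843  0.85697786 -1.84364096] [0.26800006 1.00254972 0.02227222]
```

```bash
python3 -m inch '0 0 0 -.1 0 0 0;0 0 0 -.2 0 0 0;0 0 0 -.2 0 0 0'
python3 -m inch '.15 0 0 0 0 0 0;.35 0 0 0 0 0 0;.35 0 0 0 0 0 0;.35 0 0 0 0 0 0'
python3 - <<'E'
from h import *
q=np.load("q.npy");s=telemetry.get_state();print(L(q,s["eef_pos"]),s["force"],s["moment"]);f=grab_frame("wrist");save(f,"w6.png",s=1.4)
print("axis proj",[np.round(1.4*np.array(proj(f,W(q,l)))).tolist() for l in((0,106,38),(0,18,38),(0,128,38))])
E
```

```text
t: 13.9
eef_pos: [0.6315, 0.1201, 0.0281]
ee_rot: [3.14, 0.263, 2.953]
force: [-0.7, 0.5, 2.1]
width: 0.0088
t: 14.4
eef_pos: [0.6315, 0.12, 0.0281]
ee_rot: [3.14, 0.263, 2.953]
force: [0.5, 1.3, 0.1]
width: 0.0299
[  3.5 127.7  28.1] [0.54302341 1.28894351 0.09015763] [0.23127396 0.94753882 0.01469918]
axis proj [[397.0, 327.0], [397.0, 58.0], [397.0, 381.0]]
```

View pics/w6.png

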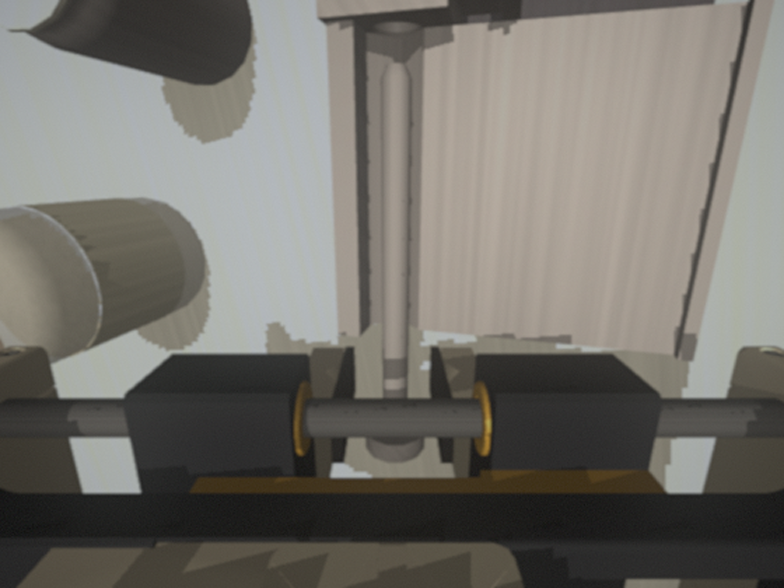

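The pin lies straight in the gutter (tip (397,65), head (394,445)), on the predicted axis at x 397. Now retreat along the tool, close, and go round behind the head.

```bash
python3 -m inch '.35 -.76 .15 2.9 0 0 0;.35 -1.52 .29 5.8 0 0 0;.35 -1.52 .29 5.8 0 0 0;0 -.9 3.5 5.8 0 0 0;0 -.44 6 5.8 0 0 0;0 -.44 6 5.8 0 0 0;0 1.08 5.7 3 0 0 0;0 1.08 5.7 0 0 0 0;0 1.08 5.7 0 0 0 0;0 1.08 5.7 0 0 0 0' 40
python3 - <<'E'
from h import *
q=np.load("q.npy");s=telemetry.get_state();print(L(q,s["eef_pos"]),s["force"])
f=grab_frame("scene")
for n in("pin_tip","pin_head"):
    r=pinpoint("scene",n);print(n,r and (round(r[0]["p"],2),r[0]["location"],L(q,atz(f,r[0]["location"],.038))))
E
```

```text
t: 15.7
eef_pos: [0.6425, 0.1768, 0.0286]
ee_rot: [3.14, 0.263, 2.953]
force: [-0.4, -0.3, 0.9]
width: 0.0006
[  3.7 185.6  28.6] [-0.39772497 -0.32341821  0.8763427 ]
pin_tip (0.6, [187.3, 257.3], array([ -44.6, -118.3,   38. ]))
pin_head (0.65, [314.6, 241.5], array([ -0.2, 150.5,  38. ]))
```

```bash
python3 -m inch '0 -.28 -1.47 0 0 0 0;0 -.37 -1.96 0 0 0 0;0 -.47 -2.46 0 0 0 0;0 -.56 -2.95 0 0 0 0;0 -.65 -3.44 0 0 0 0;0 -.75 -3.93 0 0 0 0;0 -.84 -4.42 0 0 0 0;0 -.93 -4.9 0 0 0 0;0 -.93 -4.9 0 0 0 0'
python3 - <<'E'
from h import *
q=np.load("q.npy");s=telemetry.get_state();print(L(q,s["eef_pos"]),s["force"])
save(grab_frame("scene"),"s7.png",(180,200,340,320),5)
E
```

```text
t: 16.98
eef_pos: [0.6335, 0.128, 0.0294]
ee_rot: [3.139, 0.265, 2.952]
force: [-0.4, 0.0, 0.3]
width: 0.0004
[  3.9 135.9  29.4] [-0.41338435  0.01277223  0.26871761]
```

View pics/s7.png

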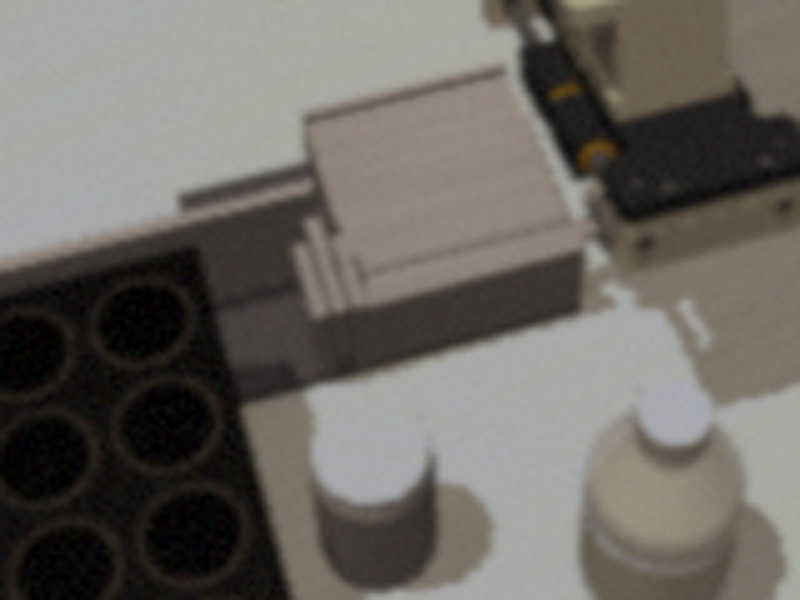

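The head is visible at about (600,225), a little short of the rest's end at (585,240). I continue slowly.

```bash
python3 -m inch '0 -.08 -.4 0 0 0 0;0 -.15 -.8 0 0 0 0;0 -.19 -1 0 0 0 0;0 -.19 -1 0 0 0 0'
python3 -m inch '0 -.06 -.3 0 0 0 0;0 -.1 -.5 0 0 0 0;0 -.1 -.5 0 0 0 0'
python3 -m inch '0 -.06 -.3 0 0 0 0;0 -.1 -.5 0 0 0 0;0 -.1 -.5 0 0 0 0'
python3 - <<'E'
from h import *
q=np.load("q.npy");s=telemetry.get_state();print(L(q,s["eef_pos"]),s["force"])
E
```

```text
t: 17.52
eef_pos: [0.6316, 0.1178, 0.0294]
ee_rot: [3.139, 0.264, 2.952]
force: [0.6, -0.2, 0.3]
width: 0.0006
t: 17.9
eef_pos: [0.6319, 0.1163, 0.0299]
ee_rot: [3.134, 0.267, 2.954]
force: [-2.0, 12.3, -2.0]
width: 0.0002
t: 18.27
eef_pos: [0.6329, 0.1161, 0.0309]
ee_rot: [3.127, 0.27, 2.958]
force: [-2.5, 16.7, -2.7]
width: 0.0004
[  5.6 124.2  30.9] [-2.47699719 16.65395481 -2.72628844]
```

It stopped at y 124.2 against 124 predicted, with 17 N. I back off and check.

```bash
python3 -m inch '0 .2 1 0 0 0 0;0 .55 2.9 0 0 0 0;0 .55 2.9 3 0 0 0;0 -.3 6 8 0 14 0;0 -3 8 14 0 14 0;0 -3 8 14 0 14 0;0 -3 8 14 0 14 0;0 -3 8 14 0 14 0'
python3 - <<'E'
from h import *
q=np.load("q.npy");s=telemetry.get_state();print(L(q,s["eef_pos"]),s["force"])
F={c:grab_frame(c) for c in("scene","top","wrist")}
for n,h in(("pin_tip",38),("pin_head",38),("home",38),("rest_end",38),("tray_front",50),("shaker",0),("sauce",0),("brush",110)):
    for c in F:
        r=pinpoint(c,n)
        if r: print(n,c,round(r[0]["p"],2),np.round(r[0]["location"]),L(q,atz(F[c],r[0]["location"],h/1000)))
a=cv2.resize(F["scene"]["pixels"][200:320,190:350],(640,480),interpolation=2)
w=F["wrist"]; u=proj(w,W(q,(-10,50,38)));print(u)
save(w,"w8.png"); cv2.imwrite("pics/fin.png",np.hstack([cv2.resize(a,(390,292)),cv2.resize(w["pixels"],(390,292))])[:,:,::-1])
cv2.imwrite("pics/s8.png",a[:,:,::-1])
E
```

```text
t: 19.27
eef_pos: [0.6023, 0.1963, 0.1702]
ee_rot: [-3.111, 0.029, 2.965]
force: [0.0, 0.6, -1.0]
width: 0.0003
[-39.4 197.2 170.2] [ 0.0011621   0.55848194 -0.98803961]
pin_tip scene 0.58 [236. 264.] [  3.1 -25.8  38. ]
pin_tip top 0.7 [327. 171.] [  0.4 -24.3  38. ]
pin_head scene 0.64 [297. 248.] [  5.3 108.9  38. ]
pin_head top 0.68 [263. 167.] [  5.5 118.2  38. ]
pin_head wrist 0.62 [244. 117.] [ -0.2 112.2  38. ]
home scene 0.63 [234. 264.] [  2.1 -28.9  38. ]
home top 0.93 [326. 173.] [ -4.7 -22.1  38. ]
rest_end scene 0.62 [296. 242.] [-10.  112.3  38. ]
rest_end top 0.7 [269. 168.] [  4.6 105.4  38. ]
rest_end wrist 0.73 [244. 105.] [ -0.6 102.1  38. ]
tray_front scene 0.88 [186. 257.] [ -37.6 -119.    50. ]
tray_front top 0.6 [375. 186.] [ -34.7 -127.9   50. ]
shaker scene 0.6 [255. 311.] [ 98.4 -12.    0. ]
shaker top 0.85 [318. 139.] [90.2 -6.1  0. ]
sauce scene 0.96 [313. 311.] [134.4  98.9   0. ]
sauce top 0.72 [275. 122.] [131.3  96.7   0. ]
sauce wrist 0.59 [110. 100.] [143.9  94.9   0. ]
brush scene 0.84 [159. 324.] [ 119.2 -181.6  110. ]
brush top 0.8 [405. 107.] [ 122.5 -183.2  110. ]
brush wrist 0.47 [113. 100.] [ 79.4 104.7 110. ]
[np.float64(253.3448667838904), np.float64(41.38460270832587)]
```

View pics/w8.png

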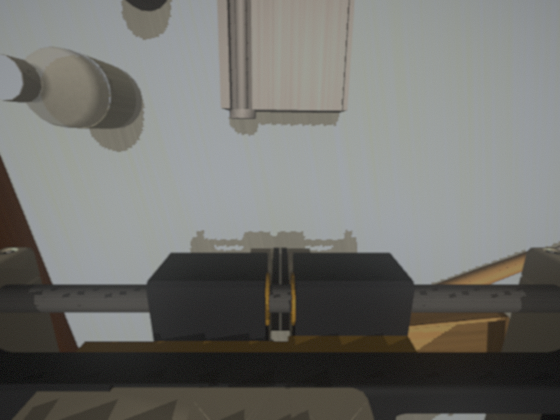

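View pics/s8.png

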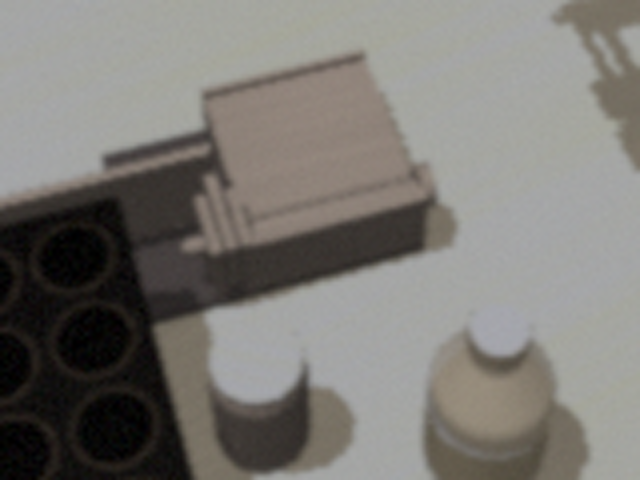

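The wrist view shows the head flush against the rest's end at (243,113). The scene crop shows the tip sticking out beyond the far lug at (190,243). Shaker, sauce and brush are where they were.

```bash
python3 -c "
from station import arm; print(arm.job_done())"
```

```text
the job is handed in; nothing more can be done
None
```

The tray is fully in and the lock pin is home through lug, eye and lug; I handed the job in after about 19.5 s of robot time.

- **Tray:** I pushed it with closed fingers until it stopped, and a firmer push of about 26 N along the slide gave no further movement. The last check put its front at griddle x -35 to -38 mm, where -36 is fully in.
- **Pin:** I gripped it by its overhanging end with the tool tilted 15° away from the sauce bottle and laid it in the gutter. I then pushed it by the head until it stopped at about 17 N, within a millimetre of where I expected.
- **Last checks:** The head sits flush against the gutter end and the tip stands out past the far lug, at y -24 to -26 mm (-23 is home).
- **Other things:** The shaker, sauce bottle and brush stand where they were, within measuring scatter. I did not re-measure the boat, bowl and scraper, but the arm stayed well clear of them.
- **Disagreements:** The scene camera's readings of the rest end and pin head were off by up to about 10 mm from the wrist camera's. Some early detections were plainly wrong, such as the scraper's. I relied on the wrist views and the contact stops instead.

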